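Hold the drive collar on the mixer spindle's flat for its set screw

ROBOT

A 6-joint arm with a two-finger parallel gripper is mounted at the origin on a cart in front of the work surface, level with it; the furniture and walls round the work are solid. World frame = base frame: x ahead of the robot, y to its left, z up, the work surface at z = 0. Lengths are in m, angles in rad, forces in N, time in s.
With the tool pointing down it reaches from about 0.25 to 0.725 m from the base axis. Payload 4 kg.
Tool frame: the origin (TCP) lies on the centre line of the jaws, within the pads' length; the fingertips stand 19 mm ahead of it and the grasp point (between the pads) is the TCP (r.finger_overhang is the distance from the TCP to the fingertips, in m); y points along the fingers, z is the direction in which the jaws open and shut, and the axes are right-handed (so a half turn about y gives the same grasp; the last joint's range is limited). The gripper opens to 85 mm and grips with 20 to 120 N. Pads are 22 mm wide; open, the fingers measure 114 mm over their backs; the gripper's body (76 mm by 85 mm) begins 54 mm behind the grasp point. The pads swing forward as they close: fully open they stand 13 mm farther back than shut.
Start: joints at [1.281, 0.241, 0.005, 1.335, 0, 1.571], TCP at [0.143, 0.479, 0.25] pointing down, gripper open.
Joint ranges: [-2.72, 2.72], [-1.05, 1.87], [-1.09, 1.28], [-1.99, 2.15], [-1.42, 1.44], [-3.14, 3.14]. Speed limits (rad/s): [2.79, 2.79, 3.14, 3.14, 3.14, 3.14].

INTERFACE

Orientations are given as a unit quaternion [x, y, z, w].
In Python, from plant import r gives the robot as it stands. Calls block until the motion is done:
- r.move_ptp(position, orientation): joint-space move of the TCP to a pose.
- r.movel(position, ori=None, vel=0.15, force_limit=None): straight line of the TCP; ori=None keeps the orientation; vel is the mean speed in m/s. With force_limit (N) it stops when the force on the tool has changed by that much, and returns True; else False.
- r.move_j(angles): joint-space move.
- r.move_gripper(opening, grasp_force=None): opening from 0.0 (shut) to 1.0 (fully open); grasp_force is the grip in N (None keeps the last); returns when the fingers have stopped.
- r.pause(seconds).
- r.solve_ik(position, orientation): joint angles nearest the present ones, or None.
- r.sense(): the state.
- r.grab_frame(name): name is "scene" or "side" or "wrist"; returns a dict with "image" (480x640x3 uint8, red, green, blue), "camera_matrix" (3x3 intrinsics, pixels), "extrinsics" (4x4, takes a point from world to camera coordinates). Camera axes: x right, y down, z forward; pixel columns grow to the right and rows downward; lengths in m; the calibration is good to about 2 mm. A picture is of the moment at which its call begins. There is no depth.
A pose or a line that the arm cannot do raises r.IKError and nothing moves.
- r.sign_off(): hands the job in, once; it reports no verdict.
The state is a dict: "clock": time; "qpos": joint angles; "qvel": joint speeds; "tau": joint torques, N m; "tcp_pos": TCP position; "eef_rot": TCP orientation; "contact_force": force on the tool from outside, world axes, zero at the start; "ft_torque": the same for the moment, N m; "grip_width": opening from 0.0 (shut) to 1.0 (fully open).
Only numpy, scipy, OpenCV 4.12 (cv2) and the standard library are available. Lean on these libraries where they do the work, as an engineer would, in place of code of your own. Each camera call takes 0.05 s, during which the arm holds its last target. There are 200 camera calls.

TASK

Get the tube mixer's drive collar ready for me to tighten: swing the clear guard right back off the spindle, turn the bare spindle with your fingers until its flat faces the slot in the low wall round it, then slide the collar down over the spindle with its set screw on that flat and facing the slot. Press the collar fully down against the sprung ring under it and finish while still holding it there, because it springs up when let go. Leave the cups and the dropper bottle alone.

Things in the scene. Friction and masses are not known exactly. Their poses are not given: they have to be found in the camera images.
- mixer: Tube mixer, fixed: low pale box, dark top 45 mm above the table. Origin on the table under the spindle axis; -x is its front (dial, red rocker); spans x -75 to 85, y -75 to 160 mm. A low aluminium wall (outer radius 30, inner 26.5 mm, top at z 57 mm) rings the spindle's foot; its only gap, the 15 mm access slot, faces -x. The guard's pillar stands at x 0, y 110 mm.
- guard (a joint): Angle of the swing guard about its upright hinge, rad: about 0 (-0.1 to 0.15 at the start) with the clear disc over the spindle; grows counter-clockwise from above as the disc swings to the mixer's back (+x); rear stop at 1.6. Needs about 1 N at the knob, stays where it is left. Right back means beyond 1.1.
- guard_hinge (a point): Point on the guard's hinge axis, 115 mm above the table, 110 mm from the spindle axis towards the mixer's +y.
- guard_knob (a point): Centre of the guard's black upright knob (16 mm thick, from 114 to 146 mm above the table, this point at 130 mm), on top of the middle of the clear disc (radius 41 mm, 106 to 111 mm above the table), 110 mm from the hinge axis; at joint value 0 it is straight above the spindle.
- spindle (a joint): Angle of the spindle about its upright axis, rad, counter-clockwise from above: at 0 (and every full turn, 6.28) the flat faces the slot, the mixer's -x. Turns endlessly either way with slight friction (0.03 N m), stays where it is left. 0.7 to 5.58 at the start.
- spindle_flat (a point): Middle of the spindle's flat, 85 mm above the table; +x is the flat's outward normal. The spindle is a steel shaft, 20 mm diameter, chamfered top 100 mm above the table; one flat, 5.5 mm from the axis, runs its whole length (15.5 mm thick across it, 20 mm elsewhere: fingers on the flat close farther). A short black line on the end face points to the flat. 43 mm of shaft stand above the wall.
- thrust_ring (a joint): Travel of the brass spring ring round the spindle's foot, m: 0 up (top 55 mm above the table), 0.008 fully pressed down on its stop (top 47 mm above the table). Spring pushes up with 3 N at 0 and 8 N at the stop. Fully down means beyond 0.006.
- collar: Loose grey metal drive collar: ring 38 mm outside, 40 mm high, 22 mm bore, about 0.13 kg. Origin at the centre of its underside, z along the bore; +x points out through the set screw. Stands upright on the table. An orange stripe runs down its side above the screw and over the rim. Fully down, its underside is 47 and its top 87 mm above the table, 30 mm of it above the wall.
- collar_screw (a point): Inner tip of the set screw: 6.6 mm from the collar's axis towards its +x, 7 mm above its underside. The 6 mm thick tip stands 4.4 mm into the bore, so the collar slides freely down the spindle only with the screw squarely over the flat; turned further off it jams on the shaft's end.
- mixer_seat (a point): Point on the spindle axis where the collar's origin comes to lie when it is fully down, 47 mm above the table.
- cup_orange: Specimen cup with orange lid, 55 mm wide, 72 mm high, bystander. Origin at the centre of its underside.
- cup_blue: Specimen cup with blue lid, 55 mm wide, 72 mm high, bystander. Origin at the centre of its underside.
- dropper: Brown dropper bottle, 33 mm wide, 106 mm high, bystander behind the work. Origin at the centre of its underside.
There are look-alikes about, which are no part of the job. There is more than one size of the collar; the one meant has the size given above.

How it is judged:
On the way, in this order (a step that is already met when the one before it is completed fails the run):
1. the guard is swung right back (beyond 1.1 rad) (value of joint guard above 1.1 rad), for 0.2 s.
2. with the collar not yet on it, the bare spindle is turned until its flat faces the slot within 15 degrees (x of spindle_flat in the frame of mixer below -0.0053 m and distance between collar and mixer_seat above 0.08 m), for 0.3 s.
At the end, for the whole second after the job is handed in: Guard beyond 1.1 rad; flat faces the slot within 15 degrees; collar round the spindle, screw on the flat within 15 degrees, underside within 2.5 mm of its lowest seat, spring ring pressed down over 6 of 8 mm; collar at rest, the fingers bearing on it with over 3 N (value of joint guard above 1.1 rad and x of spindle_flat in the frame of mixer below -0.0053 m and angle between the x axis of collar and the x axis of spindle_flat, either way round below 0.26 rad and x of collar_screw in the frame of mixer below -0.004 m and horizontal distance between collar and mixer_seat below 0.003 m and z of collar in the frame of mixer_seat below 0.0025 m and value of joint thrust_ring above 0.006 m and contact force between the fingers and collar above 3 N and linear speed of collar below 0.02 m/s); the arm keeps its last pose, push and grip.
It fails at once if a specimen cup or the dropper bottle is moved more than 3 cm or tipped (distance of any of cup_orange, cup_blue, dropper from where it was at the start of the episode above 0.03 m or angle between any of cup_orange, cup_blue, dropper's own z axis and vertical above 0.5 rad).
It also fails if it takes over 69 s, if anything falls off the work surface, if the arm or the gripper's body presses on something with over 40 N, if the wrist force passes 120 N, or if a joint passes its speed limit or range.

## Working session

There is one attempt and no reset: what is moved stays moved. The work goes in short steps, each a Python script; the robot and the scene stay as the last script left them, time stands still between calls to the robot, and variables do not carry over. Pictures are saved under pics/ and viewed, about 8 in all and at most 12, crops included, and the job is handed in when it is done.

```bash
ls; mkdir -p pics; cat > h.py <<'E'
import numpy as np, cv2
from plant import r
def grab(n,name):
    f=r.grab_frame(n); np.savez(f'pics/{name}.npz',K=f['camera_matrix'],E=f['extrinsics'])
    im=cv2.cvtColor(f['image'],cv2.COLOR_RGB2BGR); cv2.imwrite(f'pics/{name}.png',im); return im
def cal(name):
    d=np.load(f'pics/{name}.npz'); return d['K'],d['E']
def ray(name,uv):
    K,E=cal(name); R=E[:3,:3]; c=-R.T@E[:3,3]
    d=R.T@np.linalg.inv(K)@np.array([uv[0],uv[1],1.]); return c,d/np.linalg.norm(d)
def atz(name,uv,z):
    c,d=ray(name,uv); return c+d*(z-c[2])/d[2]
def tri(*obs):
    A=0;b=0
    for n,uv in obs:
        c,d=ray(n,uv);P=np.eye(3)-np.outer(d,d);A=A+P;b=b+P@c
    p=np.linalg.solve(A,b)
    return p,[np.linalg.norm((np.eye(3)-np.outer(ray(n,uv)[1],ray(n,uv)[1]))@(p-ray(n,uv)[0])) for n,uv in obs]
def proj(name,p):
    K,E=cal(name); q=K@(E[:3,:3]@np.asarray(p)+E[:3,3]); return q[:2]/q[2]
E
python3 - <<'E'
from h import *
a=grab('scene','s0');b=grab('side','d0');w=grab('wrist','w0')
s=r.sense();print(s)
for n in('s0','d0','w0'):print(cal(n)[0][0,0],ray(n,(320,240)))
E
```

```text
pics
{'clock': 0.15, 'qpos': array([1.28097518e+00, 2.41271448e-01, 4.04122009e-03, 1.33518872e+00,
       1.20888718e-06, 1.57079954e+00]), 'qvel': array([ 0.00098969, -0.0034699 ,  0.00300949,  0.00074067,  0.00042283,
       -0.00050305]), 'tau': array([-4.09573295e-04, -3.72634792e+01,  2.52638125e+01,  1.23801985e-02,
       -6.61064905e-05,  9.20891438e-06]), 'tcp_pos': array([0.14276421, 0.47872549, 0.24960456]), 'eef_rot': array([ 0.70026268, -0.10219336,  0.10202683, -0.69912747]), 'contact_force': array([-0.72069039,  1.08321369, -0.20025473]), 'ft_torque': array([ 0.03795028, -0.00104905,  0.01350169]), 'grip_width': 0.9967874309250495}
472.08787484537316 (array([ 0.0818842 , -0.78014706,  0.62715161]), array([ 0.41378905,  0.79142594, -0.4499151 ]))
584.5751383758342 (array([ 0.23505889, -0.71333932,  0.9241985 ]), array([ 0.2434462,  0.6678129, -0.7033917]))
379.78431879487687 (array([0.07243425, 0.50042681, 0.37302973]), array([ 0.27253553, -0.08832924, -0.95808263]))
```

View pics/s0.png

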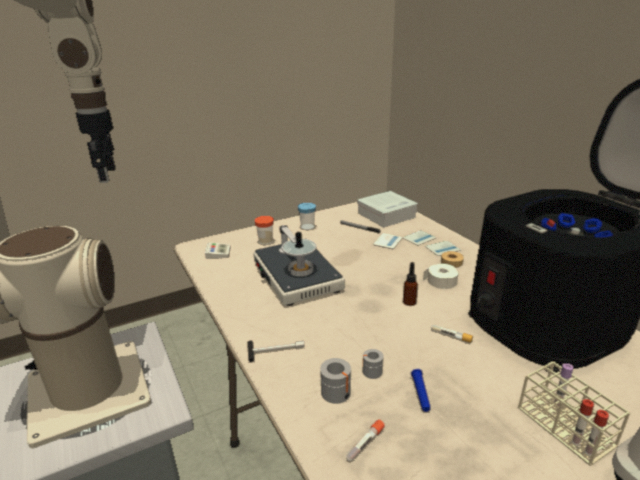

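View pics/d0.png

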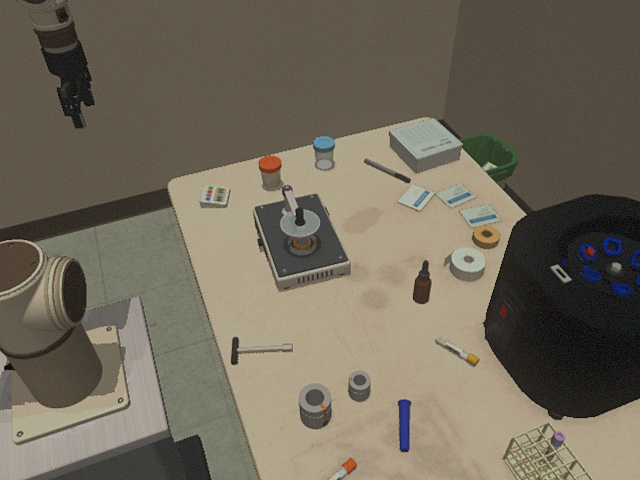

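The scene view shows the mixer near (300,265) with the guard knob at (298,240). There are two collars, a large one at (336,385) and a small one at (373,365). The side view shows them at (315,405) and (359,385), with the knob at (299,215).

```bash
python3 - <<'E'
from h import *
a=cv2.imread('pics/s0.png');b=cv2.imread('pics/d0.png')
c=lambda im,x,y,w,h:cv2.resize(im[y:y+h,x:x+w],(400,300),interpolation=cv2.INTER_CUBIC)
# mixer 120x90 (x3.333), collars 100x75 (x4)
o=np.vstack([np.hstack([c(a,240,215,120,90),c(b,240,180,120,90)]),np.hstack([c(a,300,335,100,75),c(b,285,360,100,75)])])
cv2.imwrite('pics/c0.png',o)
for n,uvs in(('s0',[(336,398),(373,374)]),('d0',[(315,422),(359,397)])):
    for uv in uvs:print(n,uv,atz(n,uv,0).round(4))
E
```

```text
s0 (336, 398) [ 0.3876 -0.242   0.    ]
s0 (373, 374) [ 0.4788 -0.2239  0.    ]
d0 (315, 422) [ 0.3866 -0.2439  0.    ]
d0 (359, 397) [ 0.4755 -0.2287  0.    ]
```

View pics/c0.png

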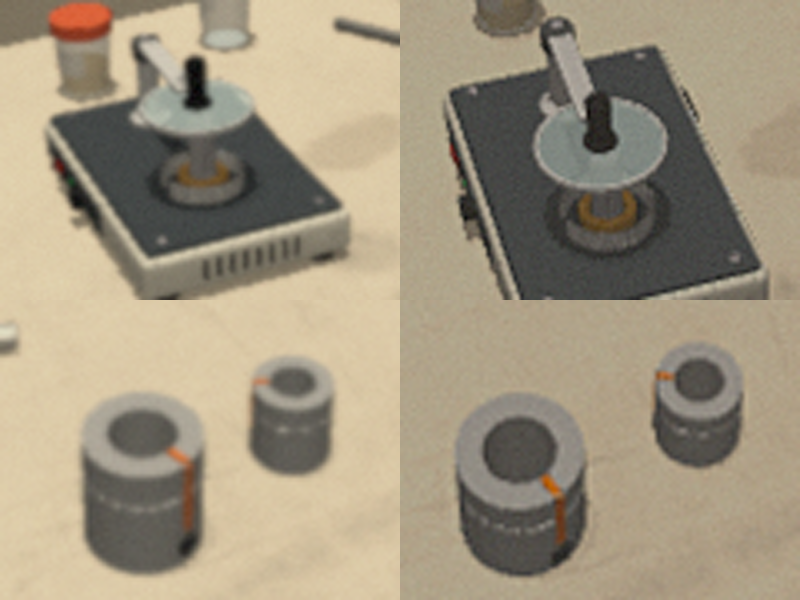

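The top crops show the mixer with the knob over the disc, and the bottom crops show the two collars. The small one measures about 39 mm wide (20.5 px), so it is the target. Its stripe faces image-left in both views.

```bash
python3 - <<'E'
from h import *
S=lambda x,y:('s0',(240+x*.3,215+y*.3)); D=lambda x,y:('d0',(240+(x-400)*.3,180+y*.3))
s=lambda x,y:('s0',(300+x/4,335+(y-300)/4)); d=lambda x,y:('d0',(285+(x-400)/4,360+(y-300)/4))
for n,a,b in(('knobmid',S(195.5,83),D(599,122)),('knobtop',S(196,60),D(599,97)),('hinge',S(147,42),D(557,28)),('wall',S(204,176),D(606,211)),
 ('boxleft',S(50,118),D(447,92)),('boxright',S(347,212),D(762,265)),('collar rim',s(293,383),d(698,378)),('stripe rim',s(253,381),d(656,376)),('bigrim',s(143,434),d(520,450))):
    p,e=tri(a,b);print(n,p.round(4),np.round(e,4))
c=tri(s(293,383),d(698,378))[0]
for n,q,cc in(('s',s(260,381),s(293,383)),('d',d(664,376),d(698,378))):
    v=atz(*q,.04)-atz(*cc,.04);print(atz(*cc,.04).round(4),np.degrees(np.arctan2(v[1],v[0])),np.linalg.norm(v))
for nm,x,z in(('boxl',S(50,118),.045),('near',S(148,258),.045),('right',S(347,212),.045),('Dleft',D(447,92),.045),('Dfar',D(658,45),.045),('Dright',D(762,262),.045),('bigrim',s(143,434),.05)):print(nm,atz(*x,z).round(4))
E
```

```text
knobmid [0.4959 0.1185 0.1308] [0.0005 0.0005]
knobtop [0.4986 0.1227 0.1464] [0.0001 0.0001]
hinge [0.5074 0.2304 0.1147] [0.0003 0.0003]
wall [0.4966 0.1151 0.0571] [0.0004 0.0004]
boxleft [0.4386 0.273  0.0479] [0.0004 0.0004]
boxright [0.5781 0.0525 0.035 ] [0.0017 0.0017]
collar rim [ 0.4795 -0.2205  0.0417] [0.0005 0.0005]
stripe rim [ 0.4617 -0.2148  0.046 ] [0.0001 0.0001]
bigrim [ 0.3924 -0.2336  0.0599] [0. 0.]
[ 0.4809 -0.2193  0.04  ] 144.93687348890649 0.015297386539963797
[ 0.4797 -0.2192  0.04  ] 153.94022653646573 0.014681377242097567
boxl [0.4406 0.2778 0.045 ]
near [0.4239 0.0536 0.045 ]
right [0.5706 0.0368 0.045 ]
Dleft [0.439  0.2766 0.045 ]
Dfar [0.5896 0.267  0.045 ]
Dright [0.5741 0.0477 0.045 ]
bigrim [ 0.3978 -0.2241  0.05  ]
```

```bash
cat >> h.py <<'E'
from scipy.spatial.transform import Rotation as Ro
def ori(a):  # tool down, jaw axis (tool z) at world angle a
    y=np.array([0,0,-1.]);z=np.array([np.cos(a),np.sin(a),0]);x=np.cross(y,z)
    return Ro.from_matrix(np.c_[x,y,z]).as_quat()
def yaw():
    z=Ro.from_quat(r.sense()['eef_rot']).as_matrix()[:,2];return np.arctan2(z[1],z[0])
H=np.array([.5065,.2285]);YAW=-.072;SP=np.array([.498,.1175])
E
python3 - <<'E'
from h import *
print(r.finger_overhang,yaw(),Ro.from_quat(r.sense()['eef_rot']).as_matrix().round(2).tolist())
print('dropper',atz('s0',(411,302),0),atz('d0',(422,300),0),'orange',atz('s0',(265,241),0),'blue',atz('s0',(308,227),0))
k=np.array([.4965,.119]);print('guard0',np.arctan2(*(k-H))+0, np.arctan2((k-H)[0],-(k-H)[1])-YAW)
for g in(0,.7,1.4):
    t=g+YAW; p=H+.11*np.array([np.sin(t),-np.cos(t)])
    for a in(t,t+np.pi):
        q=r.solve_ik([*p,.141],ori(a));print(g,p,a,None if q is None else np.round(q,2))
for a in np.arange(-3,3.2,.5):
    q=r.solve_ik([*SP,.09],ori(a));print(round(a,2),None if q is None else np.round(q,2))
E
```

```text
0.019 1.28097197025734 [[0.96, -0.0, 0.29], [-0.29, -0.0, 0.96], [-0.0, -1.0, -0.0]]
dropper [ 0.68943327 -0.06842023  0.        ] [ 0.68301673 -0.07638596  0.        ] orange [0.51570527 0.40027741 0.        ] blue [0.66908485 0.42170245 0.        ]
guard0 -3.0505210743579645 -0.019071579231828756
0 [0.49858684 0.118785  ] -0.072 [ 0.23  0.34 -0.16  1.08  0.    1.88]
0 [0.49858684 0.118785  ] 3.069592653589793 [ 0.23  0.34 -0.16  1.08  0.   -1.26]
0.7 [0.57112803 0.13948754] 0.628 [0.24 0.48 0.06 1.15 0.   1.18]
0.7 [0.57112803 0.13948754] 3.7695926535897932 [ 0.24  0.48  0.06  1.15  0.   -1.96]
1.4 [0.61327364 0.20205403] 1.3279999999999998 [0.32 0.59 0.25 1.23 0.   0.56]
1.4 [0.61327364 0.20205403] 4.4695926535897925 [ 0.32  0.59  0.25  1.23  0.   -2.58]
-3.0 [ 0.23  0.39 -0.23  0.95  0.   -1.48]
-2.5 [ 0.23  0.39 -0.23  0.95  0.   -1.98]
-2.0 [ 0.23  0.39 -0.23  0.95  0.   -2.48]
-1.5 [ 0.23  0.39 -0.23  0.95  0.   -2.98]
-1.0 [ 0.23  0.39 -0.23  0.95  0.    2.8 ]
-0.5 [ 0.23  0.39 -0.23  0.95  0.    2.3 ]
0.0 [ 0.23  0.39 -0.23  0.95  0.    1.8 ]
0.5 [ 0.23  0.39 -0.23  0.95  0.    1.3 ]
1.0 [ 0.23  0.39 -0.23  0.95  0.    0.8 ]
1.5 [ 0.23  0.39 -0.23  0.95  0.    0.3 ]
2.0 [ 0.23  0.39 -0.23  0.95  0.   -0.2 ]
2.5 [ 0.23  0.39 -0.23  0.95  0.   -0.7 ]
3.0 [ 0.23  0.39 -0.23  0.95  0.   -1.2 ]
```

```bash
python3 - <<'E'
from h import *
k=np.array([.4965,.119]);g0=-.02
def P(g,z): t=g+YAW; return [*(H+.11*np.array([np.sin(t),-np.cos(t)])),z]
r.move_gripper(.5)
r.move_ptp([*k,.19],ori(g0+YAW))
print(r.movel([*k,.141],vel=.1,force_limit=12),r.sense()['contact_force'],r.sense()['clock'])
r.move_gripper(.3)
for g in np.linspace(.2,1.45,6):
    hit=r.movel(P(g,.141),ori(g+YAW),vel=.12,force_limit=25)
    s=r.sense();print(round(g,2),hit,s['contact_force'].round(1),s['grip_width'])
    if hit:break
r.pause(.1)
r.move_gripper(.55)
s=r.sense();print(s['clock'])
r.movel([*s['tcp_pos'][:2],.2],vel=.2)
off=np.array([0.0,0])
r.move_ptp([*SP,.185],ori(.2))
grab('wrist','w1');grab('side','d1')
a=cv2.imread('pics/w1.png');b=cv2.imread('pics/d1.png')
cv2.imwrite('pics/v1.png',np.hstack([cv2.resize(a,(480,360)),cv2.resize(b[150:300,240:373],(320,360))]))
print(r.sense()['clock'],proj('w1',[*SP,.1]))
E
```

```text
False [-0.16213888  0.77692632 -0.02870918] 3.125
0.2 False [ 0.1 -0.8 -0.4] 0.2988236133961097
0.45 False [-0.3 -0.2 -0. ] 0.29856469436788313
0.7 False [ 0.1 -1.4  0.7] 0.2962814472996893
0.95 False [-0.1 -0.5 -0.3] 0.29942038848722596
1.2 False [-0.7 -0.8  0.1] 0.29762253072852884
1.45 False [-0.2 -1.3 -0.1] 0.30074592669440187
6.2417
7.8 [319.90335119 260.71522062]
```

View pics/v1.png

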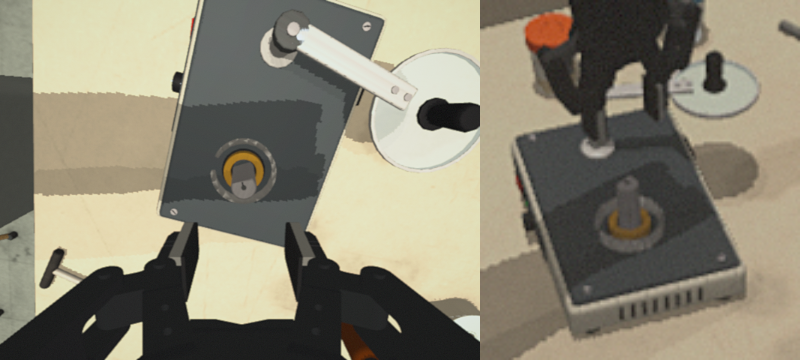

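The guard is swung back, with the disc well off to the mixer's rear. The spindle top shows at about (325,253) in the wrist picture. I'll enlarge it.

```bash
python3 - <<'E'
from h import *
a=cv2.imread('pics/w1.png')
cv2.imwrite('pics/v2.png',cv2.resize(a[180:280,265:390],(800,640),interpolation=cv2.INTER_CUBIC)[:600])
E
```

```text
(no output)
```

View pics/v2.png

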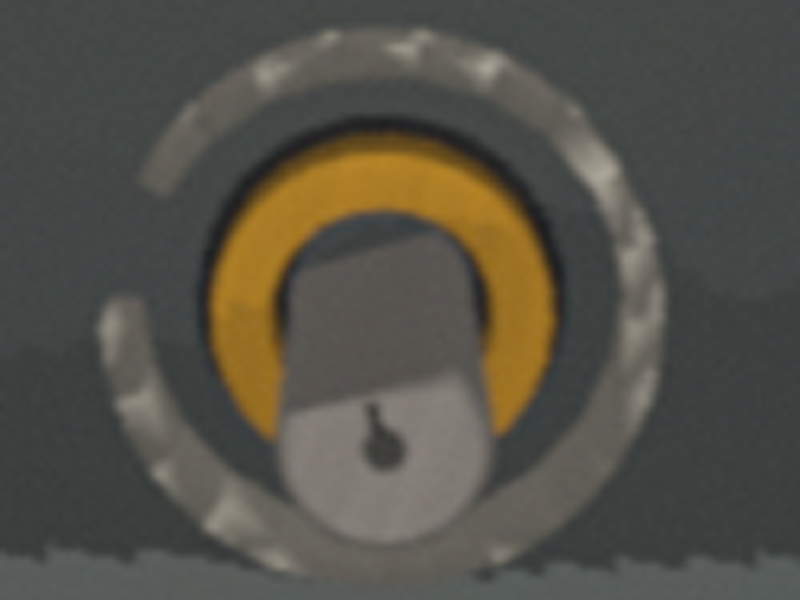

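The flat's edge runs from (285,412) to (462,372) in the crop. The centre dot is at (384,447) and the slot gap lies between (155,188) and (122,300), towards the left.

```bash
python3 - <<'E'
from h import *
W=lambda x,y:(265+x/6.4,180+y/6.4)
A=lambda v:np.degrees(np.arctan2(v[1],v[0]))
c=atz('w1',W(384,447),.1);print('spindle',c)
e=atz('w1',W(462,372),.1)-atz('w1',W(285,412),.1);print('edge len',np.linalg.norm(e[:2]),'normal',A([-e[1],e[0]]))
print('line',A(atz('w1',W(370,405),.1)-c))
w=atz('w1',W(383,302),.057);print('wall',w)
m=[atz('w1',W(*p),.057)-w for p in((158,190),(122,298))];print('slot',[ (A(v),np.linalg.norm(v[:2])) for v in m])
# knob / pillar
print('pillar top', atz('w1',(289/.75,30/.75),.119), 'disc c',atz('w1',(432/.75,110/.75),.111))
print(yaw(),r.sense()['tcp_pos'])
E
```

```text
spindle [0.49956273 0.12459831 0.1       ]
edge len 0.016252091404471765 normal 114.7725657177788
line 119.20545162960232
wall [0.49935976 0.12683311 0.057     ]
slot [(np.float64(164.30959235195863), np.float64(0.026640096474034154)), (np.float64(-169.41770922170906), np.float64(0.02782817207067819))]
pillar top [0.50470135 0.23277258 0.119     ] disc c [0.61164606 0.20682587 0.111     ]
0.20094684467522278 [0.49849298 0.11784027 0.18471012]
```

```bash
python3 - <<'E'
from h import *
r.move_ptp([.4995,.1250,.185],ori(2.007))
r.move_gripper(.8)
a=grab('wrist','w2');print(r.sense()['clock'],r.sense()['tcp_pos'],proj('w2',[.4995,.125,.1]))
u=proj('w2',[.4995,.125,.08]).astype(int)
x,y=u[0]-62,max(0,u[1]-60);print(x,y)
c=cv2.resize(a[y:y+94,x:x+125],(500,376),interpolation=cv2.INTER_CUBIC)
o=np.zeros((376,800,3),np.uint8);o[:,:500]=c;o[:225,500:]=cv2.resize(a,(300,225));cv2.imwrite('pics/v3.png',o)
E
```

```text
9.7667 [0.49948935 0.12496539 0.184998  ] [322.35295129 258.28564725]
260 187
```

View pics/v3.png

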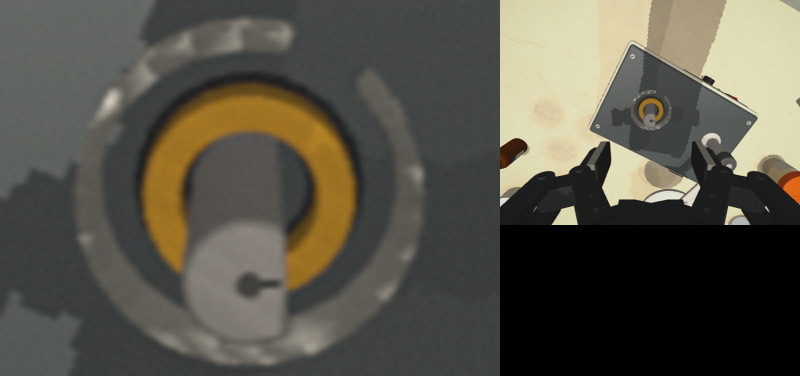

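The centre dot sits at (322,258), matching the projection, so the axis is (0.4995, 0.125). The line is aligned with the jaws. Next I grip the spindle and turn it.

```bash
python3 - <<'E'
from h import *
W=lambda x,y:(260+x/4,187+y/4)
A=lambda v:np.degrees(np.arctan2(v[1],v[0]))
w=atz('w2',W(250,190),.057);m=[A(atz('w2',W(*p),.057)-w)%360 for p in((290,38),(368,75))];print('wall',w,m,np.mean(m))
tgt=np.radians((np.mean(m)+177.4+176)/3);print(np.degrees(tgt))
print(r.movel([.4995,.125,.086],vel=.1,force_limit=10))
r.move_gripper(0,30);s=r.sense();print(s['grip_width']*85,s['contact_force'],s['ft_torque'])
p=s['tcp_pos'];y=yaw();print(np.degrees(y))
for f in(.5,1.):
    r.move_ptp(p,ori(y+f*(tgt-y)));s=r.sense();print(s['grip_width']*85,s['ft_torque'][2],np.degrees(yaw()))
r.pause(.4)
r.move_gripper(.6);r.movel([.4995,.125,.185],vel=.15)
a=grab('wrist','w3');print(r.sense()['clock'])
u=proj('w3',[.4995,.125,.08]).astype(int);x,y=u[0]-62,max(0,u[1]-60);print(x,y)
cv2.imwrite('pics/v4.png',cv2.resize(a[y:y+94,x:x+125],(500,376),interpolation=cv2.INTER_CUBIC))
E
```

```text
wall [0.4974532  0.12417791 0.057     ] [np.float64(190.7800753893472), np.float64(160.34588859991544)] 175.56298199463131
176.32099399821044
False
15.229883728193435 [ 2.04675516 -5.24682334  0.72371745] [-1.039484   -0.31724638 -0.03389482]
114.914614752229
15.005610665401653 0.02418717572296497 145.54840563569698
14.440598531257756 0.0033868540963346632 176.3120036746037
14.2833
260 189
```

View pics/v4.png

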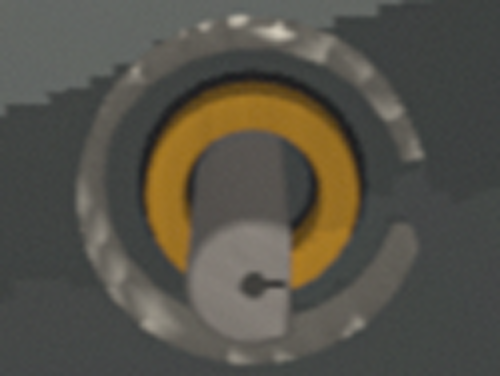

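The flat (line pointing right) now squarely faces the slot gap at the right of the crop. Next is the collar.

```bash
python3 - <<'E'
from h import *
r.move_ptp([.4797,-.2195,.16],ori(np.radians(60)))
r.move_gripper(.75)
a=grab('wrist','w4');print(r.sense()['clock'],yaw())
u=proj('w4',[.4797,-.2195,.04]).astype(int);x,y=u[0]-62,max(0,u[1]-47);print(u,x,y)
o=np.zeros((450,800,3),np.uint8);o[:,:600]=cv2.resize(a[y:y+94,x:x+125],(600,450),interpolation=cv2.INTER_CUBIC);o[:150,600:]=cv2.resize(a,(200,150));cv2.imwrite('pics/v5.png',o)
E
```

```text
15.9167 1.0487198312412815
[319 241] 257 194
```

View pics/v5.png

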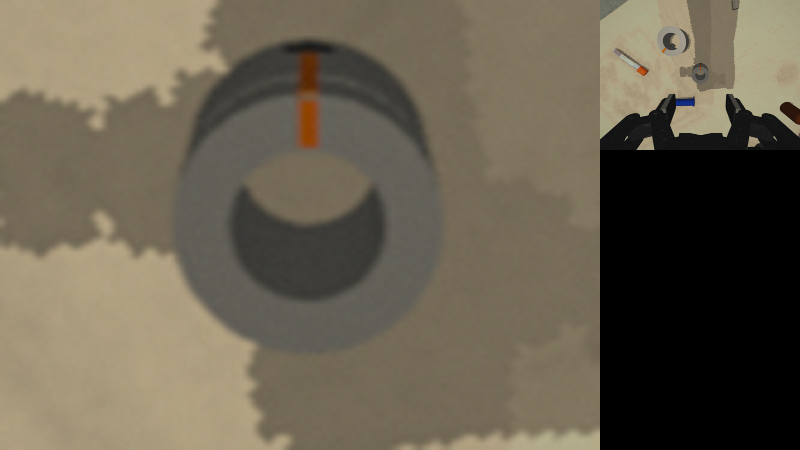

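```bash
python3 - <<'E'
from h import *
W=lambda x,y:(257+x/4.8,194+y/4.787)
A=lambda v:np.degrees(np.arctan2(v[1],v[0]))
c=atz('w4',W(307.5,224),.04);st=A(atz('w4',W(309,123),.04)-c);d=np.linalg.norm(atz('w4',W(173,224),.04)-atz('w4',W(441,224),.04))
print(c,st,d,np.degrees(yaw()))
ag=np.radians(st-90);
r.movel([c[0],c[1],.10],ori(ag),vel=.15)
print(r.movel([c[0],c[1],.035],vel=.1,force_limit=8))
r.move_gripper(0,60);s=r.sense();print(s['grip_width']*85,s['contact_force'],s['tcp_pos'],s['clock'])
r.movel([c[0],c[1],.22],vel=.2)
print(r.sense()['contact_force'],r.sense()['grip_width']*85)
af=ag+np.radians(176.3-st);print(np.degrees(af),r.solve_ik([.4995,.125,.19],ori(af)))
np.savetxt('af.txt',[af])
E
```

```text
[ 0.47989072 -0.21833649  0.04      ] 149.2328214796273 0.03740356025354126 60.08722022179737
False
36.204890117382035 [0.18636373 0.06314879 6.15406702] [ 0.48081638 -0.2187594   0.03617411] 17.625
[-0.34710332 -0.11700105 -1.47974674] 36.08747234868869
86.30000000000001 [ 0.24521418  0.30390048 -0.06995654  1.19693931  0.          0.30979136]
```

```bash
python3 - <<'E'
from h import *
af=float(np.loadtxt('af.txt'))
print(atz('w3',(260+252/4,189+285/4),.1))
r.move_ptp([.4995,.125,.22],ori(af))
r.movel([.4995,.125,.152],vel=.15)
r.pause(.2);s=r.sense();print(s['tcp_pos'],np.degrees(yaw()),s['clock'],s['contact_force'])
a=grab('wrist','w5');b=grab('side','d5');e=grab('scene','s5')
u=proj('w5',[.4995,.125,.156]).astype(int);x,y=u[0]-60,min(max(0,u[1]-45),390);print(u,x,y)
ub=proj('d5',[.4995,.125,.115]).astype(int);us=proj('s5',[.4995,.125,.115]).astype(int);print(ub,us)
cr=lambda im,u:cv2.resize(im[u[1]-37:u[1]+38,u[0]-50:u[0]+50],(400,300),interpolation=cv2.INTER_CUBIC)
o=np.zeros((600,800,3),np.uint8);o[:300,:400]=cr(b,ub);o[:300,400:]=cr(e,us);o[300:,:400]=cv2.resize(a,(400,300));o[300:,400:]=cv2.resize(a[y:y+90,x:x+120],(400,300),interpolation=cv2.INTER_CUBIC)
cv2.imwrite('pics/v6.png',o)
E
```

```text
[0.49932146 0.1248626  0.1       ]
[0.50049943 0.12505632 0.15332958] 86.27973332115504 20.8 [ 0.10233723  0.20565747 -0.76139805]
[320 336] 260 291
[300 219] [299 244]
```

View pics/v6.png

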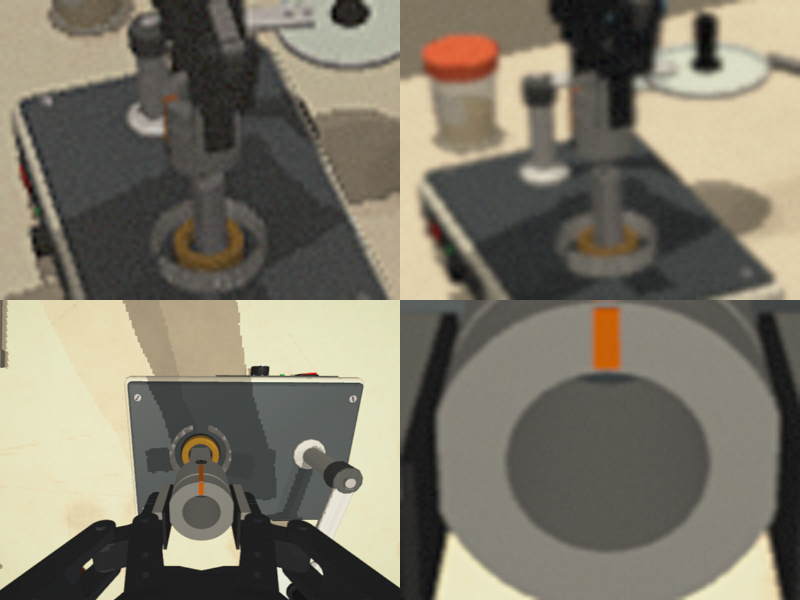

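The bottom-right crop of the held collar shows the bore centre at (608.5,461.5) and the stripe straight up at x≈607. The side and scene views show the collar above the spindle.

```bash
python3 - <<'E'
from h import *
B=lambda x,y:(260+(x-400)/3.3333,291+(y-300)/3.3333)
A=lambda v:np.degrees(np.arctan2(v[1],v[0]))
for z in(.154,.157,.16):
    c=atz('w5',B(608.5,461.5),z);print(z,c,'dia',np.linalg.norm(atz('w5',B(436,460),z)-atz('w5',B(780,460),z)),'bore',np.linalg.norm(atz('w5',B(507,461),z)-atz('w5',B(710,461),z)),'stripe',A(atz('w5',B(607,340),z)-c))
s=r.sense();print(s['tcp_pos'],s['contact_force'],s['qpos'])
print('cam',ray('w5',(0,0))[0]-s['tcp_pos'], ray('w3',(0,0))[0])
# collar bottom edge in side/scene
d=lambda x,y:('d5',(250+x/4,182+y/4)); e=lambda x,y:('s5',(249+(x-400)/4,207+y/4))
print('rimL..', 'bottom', tri(d(203,168),e(607,152)),'spindle top',tri(d(209,178),e(608,172)))
E
```

```text
0.154 [0.5018741  0.12555548 0.154     ] dia 0.037859112005724296 bore 0.022347210717097523 stripe 176.91319980701743
0.157 [0.5000398 0.1256674 0.157    ] dia 0.036933197529019274 bore 0.02180066842329493 stripe 176.91319980701735
0.16 [0.49820549 0.12577932 0.16      ] dia 0.03600728305231429 bore 0.02125412612949234 stripe 176.91319980701743
[0.49992173 0.12513252 0.15274584] [-0.79590918 -0.76347232 -0.67057285] [ 2.45282008e-01  3.33090769e-01 -1.31566515e-01  1.10467392e+00
 -3.08629662e-05  3.09768778e-01]
cam [-0.07304943  0.0049993   0.1239192 ] [0.49518459 0.05100945 0.3077757 ]
rimL.. bottom (array([0.49234668, 0.10171979, 0.12589694]), [np.float64(1.7620285144665577e-05), np.float64(1.7620285144688532e-05)]) spindle top (array([0.49932489, 0.11580636, 0.10434566]), [np.float64(0.0003365116952102023), np.float64(0.00033651169521018)])
```

```bash
python3 - <<'E'
from h import *
x,y=.4990,.1244
r.movel([x,y,.142],vel=.1);r.pause(.2);print(r.sense()['contact_force'],r.sense()['tcp_pos'])
for z in(.132,.122,.110,.096):
    h=r.movel([x,y,z],vel=.04,force_limit=8);s=r.sense();print(z,h,s['tcp_pos'].round(4),s['contact_force'].round(2),s['ft_torque'].round(2))
    if h:break
print(s['clock'],s['grip_width']*85)
E
```

```text
[ 0.36523265 -0.20678023 -1.33696372] [0.49921172 0.12449391 0.14232958]
0.132 False [0.4987 0.1243 0.1316] [-0.44  0.27 -1.17] [-0.02 -0.02  0.04]
0.122 False [0.4987 0.1243 0.1216] [ 1.16  0.2  -2.05] [-0.06 -0.03  0.04]
0.11 False [0.4987 0.1243 0.1096] [-0.45 -0.28 -0.95] [-0.02  0.06 -0.02]
0.096 False [0.4988 0.1244 0.0957] [ 0.12 -0.17 -0.49] [-0.01 -0.   -0.06]
23.15 35.94275336715607
```

```bash
python3 - <<'E'
from h import *
x,y=.4990,.1244
for z in(.090,.086,.084,.082,.080,.078):
    h=r.movel([x,y,z],vel=.03,force_limit=22);s=r.sense();print(z,h,s['tcp_pos'].round(4),s['contact_force'].round(2))
    if h or s['contact_force'][2]>18:break
r.pause(.8);s=r.sense();print(s['clock'],s['tcp_pos'].round(4),s['contact_force'].round(2),s['grip_width']*85)
b=grab('side','d6');e=grab('scene','s6');a=grab('wrist','w6')
ub=proj('d6',[.4995,.125,.075]).astype(int);us=proj('s6',[.4995,.125,.075]).astype(int);print(ub,us)
cr=lambda im,u:cv2.resize(im[u[1]-37:u[1]+38,u[0]-50:u[0]+50],(400,300),interpolation=cv2.INTER_CUBIC)
o=np.zeros((600,800,3),np.uint8);o[:300,:400]=cr(b,ub);o[:300,400:]=cr(e,us);o[300:,:400]=cv2.resize(a,(400,300));o[300:,400:]=cv2.resize(a[270:390,240:400],(400,300),interpolation=cv2.INTER_CUBIC)
cv2.imwrite('pics/v7.png',o)
E
```

```text
0.09 False [0.4994 0.1246 0.0904] [0.27 0.88 1.96]
0.086 False [0.4995 0.1245 0.0864] [0.35 0.31 3.73]
0.084 False [0.4995 0.1246 0.0845] [0.16 0.43 5.63]
0.082 False [0.4996 0.1245 0.0831] [-0.65 -0.51  8.97]
0.08 False [0.4998 0.1246 0.083 ] [-4.6  -1.01 21.82]
25.3333 [0.4998 0.1246 0.083 ] [-4.17 -0.33 20.99] 36.11799682211082
[301 233] [300 259]
```

View pics/v7.png

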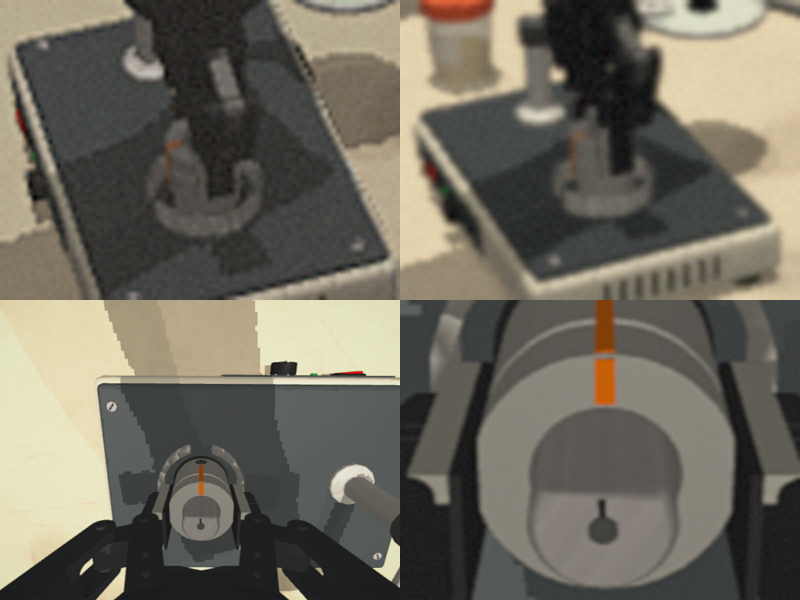

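The picture shows the stripe, flat line and slot in one line. The collar top sits below the spindle end. The force rose from about 2 N to 9 N over 8 mm, then went hard at TCP 0.083, which puts the underside at about 0.047. The guard works out at about 1.39 rad. I'm handing the job in.

```bash
python3 -c "
from h import *
s=r.sense();print(s['clock'],s['tcp_pos'],s['contact_force'],s['grip_width']*85)
r.sign_off()"
```

```text
25.4833 [0.49980676 0.12458236 0.08297552] [-3.80539447 -0.90055169 21.22977938] 36.02855072815924
the job is handed in; nothing more can be done
```

The collar is seated on the spindle, pressed down to the ring's stop, and I handed the job in at 25.5 s with the gripper still holding it. I moved the guard, the spindle and the 38 mm collar. Nothing else was touched.

- **Guard:** I swung it back by the knob; it measures about 1.39 rad in the wrist picture.
- **Spindle:** I gripped it across the flat and turned it from about 115° to 176° in world axes. The wrist picture shows the flat facing the slot.
- **Collar:** It slid down the spindle freely with the screw over the flat. The ring's resistance began about 8 mm up, then went hard at the underside height of about 47 mm. The last push reads about 21 N with a 60 N grip set.
- **Alignment:** The last wrist picture shows the collar's stripe, the flat's line and the slot in one line.

**Checks that disagreed:**
- My first spindle position from the scene and side pictures was up to 8 mm off the wrist-camera one in y. I used the wrist value, which held in three views.
- The estimates of the mixer's heading differed by about 2°, inside the 15° allowed.
- The gripper reads 36 mm on the 38 mm collar and about 15 mm on the 15.5 mm flat, so I did not use its width as a gauge.

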